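# Clamp a brake pad in the cleaning jig

## Robot

A 6-joint arm with a two-finger parallel gripper is mounted at the origin on the work surface. World frame = base frame: x ahead of the robot, y to its left, z up, the work surface at z = 0. Lengths are in mm, angles in degrees, forces in N, time in s.
With the tool pointing down it reaches from about 300 to 850 mm from the base axis. Payload 4.2 kg.
Tool frame: the origin (TCP) lies midway between the tips of the shut fingers; the grasp point (between the pads) lies 19 mm behind it (env.grip_point_offset is the distance from the TCP to the grasp point, in mm); z points along the fingers, x is the direction in which the jaws open and shut, and the axes are right-handed (so a half turn about z gives the same grasp; the last joint's range is limited). The gripper opens to 91 mm and grips with 3 to 60 N. Pads are 32 mm wide; open, the fingers measure 118 mm over their backs; the gripper's body (76 mm by 178 mm) begins 60 mm behind the grasp point.
Start: joints at [73.74, 18.312, 89.639, -0, 72.044, -1.146], TCP at [149.933, 555.124, 213.976] pointing down, gripper open.
Joint ranges: [-177.97, 177.97], [-48.28, 115.42], [12.27, 149.76], [-77.06, 257.06], [2.81, 150.46], [-146.56, 146.56]. Speed limits (degrees/s): [147.25, 147.25, 180, 180, 180, 180].

## Interface

Orientations are given as [roll, pitch, yaw] about the fixed x, y, z axes, in that order (R = Rz(yaw) Ry(pitch) Rx(roll)).
In Python, from workcell import env gives the robot as it stands.
- The arm moves only by the shell command python3 -m pendant 'ROWS' [FORCE]. ROWS is JSON, a list of rows, each an object with "xyz": the shift along the tool's x, y, z in m, a list of three; "roll": the turn about the tool's z in degrees; "jaw": the closure, from 0 (fully open) to 1 (shut). A call has exactly 8 rows; each row is the pose to reach, as a shift and turn from the pose commanded when the call began, along the tool's axes at that moment; what a row does not reach only later rows make up. A row lasts 1/8 s, in which the tool goes at most 62.5 mm and 10.7 degrees, less where a joint would pass 70% of its speed; a pose out of reach is approached as far as the arm can. A call with a gripper value outside its range is refused whole. The fingers move at their own pace and stop on an object; FORCE is the grip in N (left out, the last holds). Time passes only in rows, so rows that repeat a pose let the fingers close, or fill a call up. It gives the time, the measured TCP pose, the force and the opening at its end, in the units of the state.
- env.state(): the state, without advancing time (a new reading comes with each control period).
- env.grab_frame(name): name is "scene" or "top" or "wrist"; returns (picture, depth): 480x640x3 uint8, blue, green, red; 480x640 float32, mm along the optical axis (not along the pixel's ray), 0 where there is no reading.
- env.camera_params(name): a dict with "camera_matrix" (3x3 intrinsics, pixels), "cam_to_world" (4x4, takes a point from camera to world coordinates); the wrist camera has in their place "hand_eye" (4x4, takes a point from camera to tool coordinates, whose origin is the TCP and whose axes are the tool frame's). Camera axes: x right, y up, looking along -z (the intrinsics and any distortion apply to the point x, -y, -z); pixel columns grow to the right and rows downward; lengths in mm; the calibration is good to about 2 mm. The wrist camera is an equidistant fisheye: a pixel r from the principal point sees the ray r / f radians off the axis. A picture is of the moment at which its call begins: read the wrist's pose just before it. camera_params takes no time and is no camera call.
- env.job_done(): hands the job in, once; it reports no verdict.
The state is a dict: "time_s": time; "qpos": joint angles; "qvel": joint speeds; "effort": joint torques, N m; "ee_pos": TCP position; "ee_rot": TCP orientation; "force": force on the tool from outside, world axes, zero at the start; "torque": the same for the moment, N m; "gripper_width": finger opening in mm.
Only numpy, scipy, OpenCV 4.12 (cv2) and the standard library are available. Lean on these libraries where they do the work, as an engineer would, in place of code of your own. Each camera call takes 0.05 s, during which the arm holds its last target. There are 200 camera calls.

## Task

Push the brake pad with a fingertip along its guides until it is fully home against the jig's back stop. Then, with the pad still home, tighten the big wing screw clockwise (seen from above) by repeated fingertip strokes on its wings, until it stops turning. Do not pinch a wing or lift the pad, do not disturb the socket, bearing and spanner lying around, and leave the robot clear.

Things in the scene. Friction and masses are not known exactly. Their poses are not given: they have to be found in the camera images.
- jig: Grey steel jig, fixed. Origin on the screw axis, at bench level; x = direction in which the pad slides home (about away from the robot), y left, z up. In its frame, mm: base plate 12 thick, x -140 to 75, y -58 to 58; two guide rails along x (x -67 to 48, inner faces y -29.5 and 29.5, tops z 24). All given sizes below are in this frame too.
- bridge_top (a point): Centre of the top of the jig's bridge, on the screw axis, z 55 mm. The bridge spans the pad across y (x -15 to 15, y -54 to 54, z 41 to 55 mm) and carries the screw; a brass collar on it reaches z 59 mm.
- back_stop (a point): Point on the near face of the back stop, at jig x 48, y 0, z 20 mm: where the pad's far end comes to rest. The stop is 12 mm thick, 50 mm wide up to z 36 mm, then a post 22 mm wide up to z 128 mm.
- lip_edge (a point): Middle of the lower near edge of the back stop's bent-over top, at jig x 34, y 0, z 118 mm. This lip (x 34 to 60, y -15 to 15, z 118 to 128 mm) overhangs the far part of the wings' circle: from above, a finger reaches the wings from the near side and the flanks only and cannot go right round.
- brake_pad: Loose brake pad flat between the guides, 130 (its x, along jig x) x 56 x 16 mm: dark steel plate on two grey lining blocks, 0.28 to 0.46 kg. Origin: centre of underside, which slides on the base plate (z 12 mm). Starts 25 to 45 mm short of home, near end standing out towards the robot. Home: far end on the back stop, origin at jig x -17 mm, near end at -82 mm.
- wing_screw (a joint): Turn of the wing screw, rad; grows clockwise seen from above (tightening); 0 to 10.0, where it stops hard, its foot just on the pad. Starts at 0 to 3.5. Turns easily (1 N at a wing), stays where left, sinks 4 mm a turn. At value v wing a points at angle -v from the jig's x axis (counter-clockwise positive), wing b opposite.
- screw_hub (a point): On the screw axis at mid-height of the wings; turns and sinks with the screw, x along wing a. Plain steel; two opposite wings, each an upright disc 34 mm wide, 9 mm thick, centred 27 mm off the axis (span 88 mm), from 17 mm below to 17 above this point. Hub 32 mm wide, top 10 mm below this point, nothing above it. Height over bench 93.4 mm at joint 0, 87 when tight.
- wing_a_push: Half of wing a (4.5 mm slab), part of the screw; origin on the screw axis, 25 mm below point screw_hub, own x axis outward along the wing: the face pushed to tighten (clockwise from above); looks along its +y. Pressing both faces of a wing at once is pinching it.
- wing_a_lead: Half of wing a (4.5 mm slab), part of the screw; origin on the screw axis, 25 mm below point screw_hub, own x axis outward along the wing: the opposite face; looks along its -y. Pressing both faces of a wing at once is pinching it.
- wing_b_push: Half of wing b (4.5 mm slab), part of the screw; origin on the screw axis, 25 mm below point screw_hub, own x axis outward along the wing: the face pushed to tighten (clockwise from above); looks along its +y. Pressing both faces of a wing at once is pinching it.
- wing_b_lead: Half of wing b (4.5 mm slab), part of the screw; origin on the screw axis, 25 mm below point screw_hub, own x axis outward along the wing: the opposite face; looks along its -y. Pressing both faces of a wing at once is pinching it.
- socket: Bystander: upright steel socket, 34 mm wide, 60 mm high, loose on the bench; origin at the centre of its underside.
- bearing: Bystander: steel bearing ring lying flat, 72 mm wide, 36 mm bore, 26 mm high, loose on the bench; origin at the centre of its underside.
- spanner: Bystander: steel spanner about 170 mm long lying on the bench beyond the jig; its length along its own x.
There are look-alikes about, which are no part of the job. There is more than one size of the jig; the job needs the larger.

How it is judged (in metres and radians):
On the way, in this order (a step that is already met when the one before it is completed fails the run):
1. the pad is home against the back stop (within 3 mm), the screw not yet tightened (x of brake_pad in the frame of jig above -0.02 m and value of joint wing_screw below 6 rad), for 0.2 s.
2. the wing screw is turned to its stop (value of joint wing_screw above 9.75 rad), for 0.2 s.
At the end, for the whole second after the job is handed in: The pad lies flat in the jig, within 3 mm of the back stop and at rest, and the wing screw is within 0.25 rad of its stop (joint above 9.75) (x of brake_pad in the frame of jig above -0.02 m and z of brake_pad in the frame of jig below 0.016 m and value of joint wing_screw above 9.75 rad and linear speed of brake_pad below 0.01 m/s); the robot touches nothing.
It fails at once if the pad is lifted (more than 8 mm) or tipped (more than 0.15 rad) (z of brake_pad in the frame of jig above 0.02 m or angle between brake_pad's own z axis and vertical above 0.15 rad).
It fails at once if a wing is pinched: both of its faces pressed by the fingers at once, with more than 5 N each ((contact force between the fingers and wing_a_push above 5 N and contact force between the fingers and wing_a_lead above 5 N) or (contact force between the fingers and wing_b_push above 5 N and contact force between the fingers and wing_b_lead above 5 N)).
It fails at once if the socket, bearing or spanner is moved more than 20 mm (distance of any of socket, bearing, spanner from where it was at the start of the episode above 0.02 m).
It also fails if it takes over 72 s, if anything falls off the work surface, if the arm or the gripper's body presses on something with over 40 N, if the wrist force passes 120 N, or if a joint passes its speed limit or range.

## Working session

There is one attempt and no reset: what is moved stays moved. The work goes in short steps, Python scripts to look and compute and a shell command to move; the robot and the scene stay as the last step left them, time stands still between calls to the robot, and variables do not carry over. Pictures are saved under pics/ and viewed, about 8 in all and at most 12, crops included, and the job is handed in when it is done.

```bash
ls; mkdir -p pics
python3 - <<'E'
from workcell import env
import cv2,numpy as np
print(env.state())
for n in("top","scene"):
    im,d=env.grab_frame(n); cv2.imwrite(f"pics/{n}0.png",im); np.save(f"pics/{n}0.npy",d); p=env.camera_params(n);print(n,{k:np.round(v,3).tolist() if not isinstance(v,str) else v for k,v in p.items()})
E
```

```text
pics
{'time_s': 0.0, 'qpos': array([ 7.37387104e+01,  1.83523952e+01,  8.97081775e+01,  6.94357513e-05,
        7.20444059e+01, -1.14414496e+00]), 'qvel': array([-0.00033949, -0.07087256, -0.02229149, -0.00027368, -0.06220138,
       -0.10612005]), 'effort': array([-9.47315275e-04, -4.12453401e+01, -2.31962532e+01,  7.24399835e-02,
        4.58160380e-02, -1.56273081e-04]), 'ee_pos': array([149.79121528, 554.60384879, 213.10073263]), 'ee_rot': array([-1.79997838e+02,  1.04956415e-01,  7.48828358e+01]), 'force': array([-0.74952322, -0.49828244, -0.29090649]), 'torque': array([-0.00609319,  0.00198515, -0.05562089]), 'gripper_width': 91.01672369758067}
top {'camera_matrix': [[603.742, 0.0, 316.014], [0.0, 603.742, 237.171], [0.0, 0.0, 1.0]], 'cam_to_world': [[-0.022, 0.985, -0.173, 491.34], [-1.0, -0.022, 0.001, 38.631], [-0.003, 0.173, 0.985, 1041.452], [0.0, 0.0, 0.0, 1.0]]}
scene {'camera_matrix': [[549.36, 0.0, 315.241], [0.0, 549.36, 241.425], [0.0, 0.0, 1.0]], 'cam_to_world': [[0.659, -0.595, 0.46, 1062.964], [0.752, 0.529, -0.393, -269.603], [-0.01, 0.605, 0.796, 735.469], [0.0, 0.0, 0.0, 1.0]]}
```

View pics/top0.png

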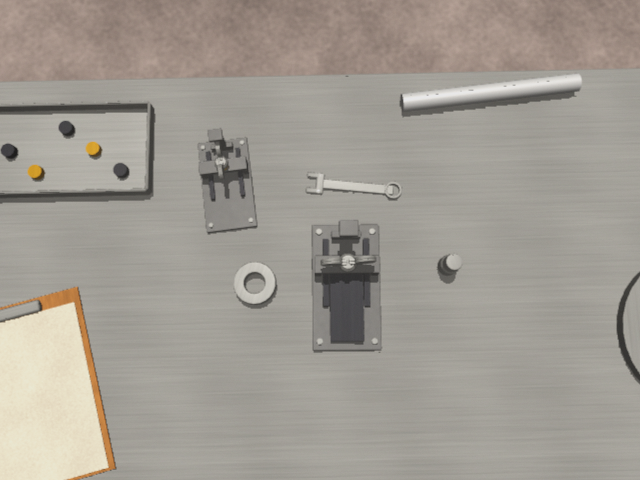

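View pics/scene0.png

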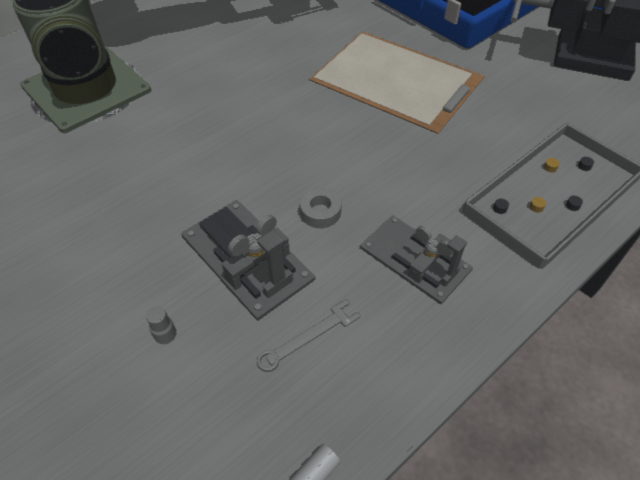

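Two jigs show in the top view: a large one at (347,287) with the dark pad in it, and a small one at (227,185) with no pad. The large one fits the description. The bearing is at (255,284), the socket at (451,264) and the spanner at (355,186). I'll confirm the large jig in an enlarged crop.

Run:
```python
import cv2
im=cv2.imread("pics/top0.png"); c=im[215:360,300:395]
cv2.imwrite("pics/crop.png",cv2.resize(c,None,fx=4,fy=4,interpolation=cv2.INTER_CUBIC))
```

```text
(no output)
```

View pics/crop.png

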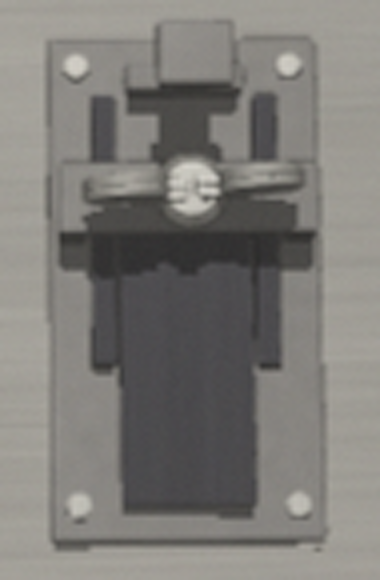

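```bash
cat > h.py <<'E'
from workcell import env
import numpy as np
def bp(n,px,z):
    p=env.camera_params(n);K=np.array(p["camera_matrix"]);T=np.array(p["cam_to_world"])
    px=np.atleast_2d(px).astype(float)
    r=np.c_[(px[:,0]-K[0,2])/K[0,0],-(px[:,1]-K[1,2])/K[1,1],-np.ones(len(px))]@T[:3,:3].T
    o=T[:3,3]; return o+r*((np.broadcast_to(z,len(px))-o[2])/r[:,2])[:,None]
E
python3 - <<'E'
from h import *
np.set_printoptions(precision=1,suppress=True)
c=lambda l:np.array(l)/4+[299.6,214.6]
P=bp("top",c([(48,42),(314,40),(325,540),(53,542),(76,66),(288,66),(299,505),(79,505)]),12);print("plate,bolts\n",P)
W=bp("top",c([(85,187),(303,175),(190,187)]),[92,92,82]);print("wing tips, hub\n",W)
print("pad near",bp("top",c([(124,508),(253,511)]),28))
print("bridge L/R near top edge",bp("top",c([(60,232),(318,233)]),55))
print("lip",bp("top",c([(160,22),(233,22),(158,80),(233,80)]),128))
d=np.load("pics/top0.npy");
for u,v in[(347,287),(330,340),(335,262),(362,262),(348,228),(347,262),(451,264),(255,270)]: print(u,v,d[v,u])
print("bystanders",bp("top",[(451,262),(255,284),(318,184),(393,190)],[60,26,5,5]))
E
```

```text
plate,bolts
 [[693.3  44.5  12. ]
 [691.6 -71.   12. ]
 [478.2 -67.2  12. ]
 [479.8  46.8  12. ]
 [682.4  32.6  12. ]
 [680.4 -59.3  12. ]
 [492.9 -56.9  12. ]
 [494.9  35.5  12. ]]
wing tips, hub
 [[618.7  30.6  92. ]
 [621.6 -56.   92. ]
 [619.1 -11.6  82. ]]
pad near [[493.2  17.   28. ]
 [490.8 -36.3  28. ]]
bridge L/R near top edge [[605.3  40.9  55. ]
 [602.6 -64.9  55. ]]
lip [[677.4   0.5 128. ]
 [676.8 -27.7 128. ]
 [654.7   1.9 128. ]
 [654.1 -26.9 128. ]]
347 287 1010.79645
330 340 1015.13324
335 262 940.9492
362 262 948.84283
348 228 932.1692
347 262 964.6106
451 264 988.76117
255 270 1023.8614
bystanders [[ 617.2 -182.8   60. ]
 [ 591.6  141.8   26. ]
 [ 768.5   31.7    5. ]
 [ 754.6 -100.5    5. ]]
```

The crop shows the large jig: plate corners near (48,42) and (325,540), pad near edge at y≈510, and wings across at y≈180. Its origin is about (618.7,-12) with yaw about -0.9°. The screw is at about 1.5 rad, and the pad is about 45 mm short of home. Next I move over to the near side and shut the fingers.

```bash
python3 -m pendant '[{"xyz":[-0.029,0.0276,0],"roll":0,"jaw":1},{"xyz":[-0.058,0.0552,0],"roll":0,"jaw":1},{"xyz":[-0.087,0.0828,0],"roll":0,"jaw":1},{"xyz":[-0.116,0.1104,0],"roll":0,"jaw":1},{"xyz":[-0.145,0.138,0],"roll":0,"jaw":1},{"xyz":[-0.174,0.1656,0],"roll":0,"jaw":1},{"xyz":[-0.203,0.1932,0],"roll":0,"jaw":1},{"xyz":[-0.232,0.2208,0],"roll":0,"jaw":1}]' 20
python3 -m pendant '[{"xyz":[-0.03,0.028,0],"roll":-2,"jaw":1},{"xyz":[-0.065,0.061,0],"roll":-4,"jaw":1},{"xyz":[-0.1,0.094,0],"roll":-6,"jaw":1},{"xyz":[-0.135,0.127,0],"roll":-8,"jaw":1},{"xyz":[-0.17,0.16,0],"roll":-10,"jaw":1},{"xyz":[-0.205,0.193,0],"roll":-12,"jaw":1},{"xyz":[-0.2334,0.2208,0],"roll":-14.2,"jaw":1},{"xyz":[-0.2334,0.2208,0],"roll":-14.2,"jaw":1}]'
python3 - <<'E'
from h import *
import cv2
print(env.state()); im,d=env.grab_frame("wrist"); cv2.imwrite("pics/wrist1.png",im)
p=env.camera_params("wrist");print({k:np.round(v,3).tolist() if not isinstance(v,str) else v for k,v in p.items()})
E
```

```text
time_s: 1.1
ee_pos: [302.9, 272.2, 213.7]
ee_rot: [-180.0, 0.0, 74.9]
force: [0.1, -0.1, 0.8]
gripper_width: 13.8
time_s: 2.1
ee_pos: [455.7, -11.2, 213.4]
ee_rot: [-180.0, 0.0, 88.9]
force: [-0.6, 0.4, 0.2]
gripper_width: 0.5
{'time_s': 2.1, 'qpos': array([-2.84141912e+00,  7.55929011e+00,  1.04182866e+02, -1.22638001e-02,
        6.82930556e+01, -9.17076234e+01]), 'qvel': array([ 2.75960568, -1.33686027,  1.94753916,  1.42253681,  1.16848342,
        1.71948828]), 'effort': array([ -1.17703803, -29.49333429, -23.08442473,  -0.25822691,
        -0.07841241,  -0.20537409]), 'ee_pos': array([455.65270297, -11.1680038 , 213.41818294]), 'ee_rot': array([-1.79964464e+02,  1.03369888e-02,  8.88707469e+01]), 'force': array([-0.62817679,  0.44919907,  0.23570299]), 'torque': array([ 0.01379507,  0.00988544, -0.01035531]), 'gripper_width': 0.4724718598773593}
{'camera_matrix': [[371.648, 0.0, 312.859], [0.0, 371.648, 246.873], [0.0, 0.0, 1.0]], 'hand_eye': [[1.0, -0.002, -0.0, -0.264], [-0.002, -0.971, -0.237, -65.515], [0.0, 0.237, -0.971, -169.586], [0.0, 0.0, 0.0, 1.0]]}
```

View pics/wrist1.png

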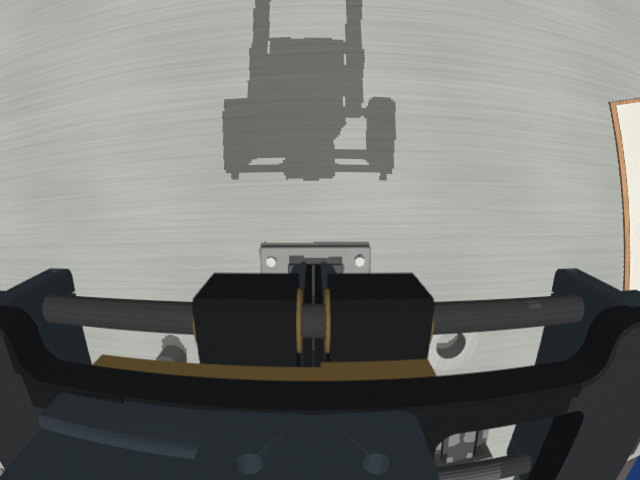

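The wrist view shows the plate's near edge at row 243 (columns 261–370), centred on the tool. The shut fingers sit just short of the pad. Next I go down to pad height and approach.

```bash
python3 -m pendant '[{"xyz":[0,0,0.03],"roll":0,"jaw":1},{"xyz":[0,0,0.06],"roll":0,"jaw":1},{"xyz":[0,0,0.09],"roll":0,"jaw":1},{"xyz":[0,0,0.12],"roll":0,"jaw":1},{"xyz":[0,0,0.15],"roll":0,"jaw":1},{"xyz":[0,0,0.175],"roll":0,"jaw":1},{"xyz":[0,0,0.193],"roll":0,"jaw":1},{"xyz":[0,0,0.193],"roll":0,"jaw":1}]'
python3 -m pendant '[{"xyz":[0,0.005,0],"roll":0,"jaw":1},{"xyz":[0,0.01,0],"roll":0,"jaw":1},{"xyz":[0,0.015,0],"roll":0,"jaw":1},{"xyz":[0,0.02,0],"roll":0,"jaw":1},{"xyz":[0,0.024,0],"roll":0,"jaw":1},{"xyz":[0,0.028,0],"roll":0,"jaw":1},{"xyz":[0,0.032,0],"roll":0,"jaw":1},{"xyz":[0,0.036,0],"roll":0,"jaw":1}]'
```

```text
time_s: 3.15
ee_pos: [453.2, -8.2, 20.1]
ee_rot: [-179.8, -0.0, 89.2]
force: [0.1, -1.1, 0.3]
gripper_width: 0.5
time_s: 4.15
ee_pos: [491.4, -9.9, 20.8]
ee_rot: [180.0, -0.0, 89.1]
force: [-2.1, 0.5, -2.0]
gripper_width: 0.4
```

```bash
python3 -m pendant '[{"xyz":[0,0.003,0],"roll":0,"jaw":1},{"xyz":[0,0.006,0],"roll":0,"jaw":1},{"xyz":[0,0.009,0],"roll":0,"jaw":1},{"xyz":[0,0.012,0],"roll":0,"jaw":1},{"xyz":[0,0.015,0],"roll":0,"jaw":1},{"xyz":[0,0.018,0],"roll":0,"jaw":1},{"xyz":[0,0.021,0],"roll":0,"jaw":1},{"xyz":[0,0.024,0],"roll":0,"jaw":1}]'
python3 -m pendant '[{"xyz":[0,0.001,0],"roll":0,"jaw":1},{"xyz":[0,0.002,0],"roll":0,"jaw":1},{"xyz":[0,0.003,0],"roll":0,"jaw":1},{"xyz":[0,0.004,0],"roll":0,"jaw":1},{"xyz":[0,0.005,0],"roll":0,"jaw":1},{"xyz":[0,0.006,0],"roll":0,"jaw":1},{"xyz":[0,0.007,0],"roll":0,"jaw":1},{"xyz":[0,0.008,0],"roll":0,"jaw":1}]'
```

```text
time_s: 5.15
ee_pos: [515.0, -10.3, 20.9]
ee_rot: [-180.0, -0.0, 89.1]
force: [-1.2, -0.0, -0.5]
gripper_width: 0.3
time_s: 6.15
ee_pos: [520.3, -10.3, 20.9]
ee_rot: [-179.7, -0.0, 89.1]
force: [-8.4, 1.4, 6.2]
gripper_width: 0.5
```

```bash
python3 -m pendant '[{"xyz":[0,0.001,0],"roll":0,"jaw":1},{"xyz":[0,0.002,0],"roll":0,"jaw":1},{"xyz":[0,0.003,0],"roll":0,"jaw":1},{"xyz":[0,0.004,0],"roll":0,"jaw":1},{"xyz":[0,0.004,0],"roll":0,"jaw":1},{"xyz":[0,0.004,0],"roll":0,"jaw":1},{"xyz":[0,0.004,0],"roll":0,"jaw":1},{"xyz":[0,0.004,0],"roll":0,"jaw":1}]'
```

```text
time_s: 7.15
ee_pos: [520.4, -10.3, 20.6]
ee_rot: [-179.2, -0.0, 89.1]
force: [-15.2, -0.8, 12.1]
gripper_width: 0.4
```

The pad is against the hard stop: the TCP stayed at 520.4 while the force rose. Now I back off and rise, then check.

```bash
python3 -m pendant '[{"xyz":[0,-0.01,0],"roll":0,"jaw":1},{"xyz":[0,-0.025,0],"roll":0,"jaw":1},{"xyz":[0,-0.045,0],"roll":0,"jaw":1},{"xyz":[0,-0.045,-0.03],"roll":0,"jaw":1},{"xyz":[0,-0.045,-0.06],"roll":0,"jaw":1},{"xyz":[0,-0.045,-0.09],"roll":0,"jaw":1},{"xyz":[0,-0.045,-0.12],"roll":0,"jaw":1},{"xyz":[0,-0.045,-0.12],"roll":0,"jaw":1}]'
python3 - <<'E'
from h import *
import cv2
print(env.state()["ee_pos"]); im,d=env.grab_frame("scene"); cv2.imwrite("pics/s2.png",cv2.resize(im[180:330,160:340],None,fx=4,fy=4,interpolation=cv2.INTER_CUBIC))
E
```

```text
time_s: 8.15
ee_pos: [483.8, -9.8, 143.1]
ee_rot: [179.6, 0.0, 89.1]
force: [0.8, 0.4, -0.3]
gripper_width: 0.3
[483.76384085  -9.83406555 143.13249179]
```

View pics/s2.png

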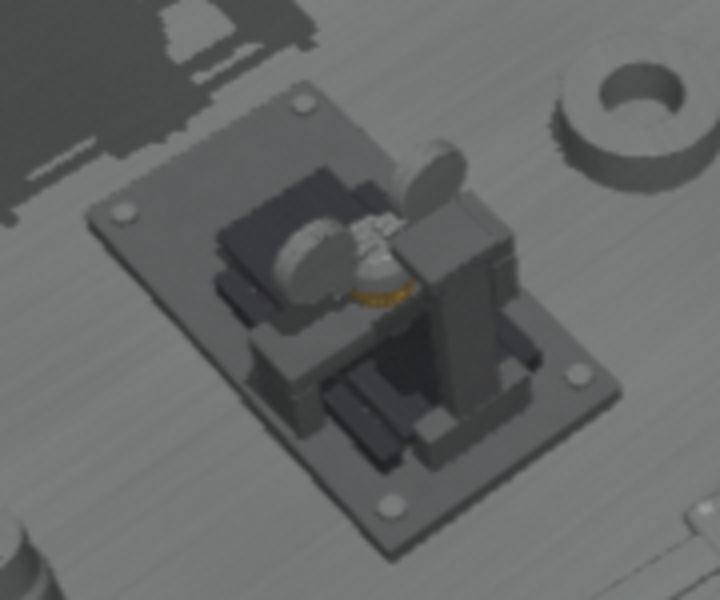

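The crop shows the pad reaching the back stop beyond the bridge at about (410,400). The wings lie across the jig. Now I enter from the near side at jig (-38,0), tip at z 88, for stroke 1 on wing b.

```bash
python3 -m pendant '[{"xyz":[0,0.03,0],"roll":0,"jaw":1},{"xyz":[0,0.06,0],"roll":0,"jaw":1},{"xyz":[0,0.0986,0],"roll":0,"jaw":1},{"xyz":[0,0.0986,0],"roll":0,"jaw":1},{"xyz":[0,0.0986,0.02],"roll":0,"jaw":1},{"xyz":[0,0.0986,0.04],"roll":0,"jaw":1},{"xyz":[0,0.0986,0.053],"roll":0,"jaw":1},{"xyz":[0,0.0986,0.053],"roll":0,"jaw":1}]'
python3 -m pendant '[{"xyz":[0.0098,0.0013,0],"roll":0,"jaw":1},{"xyz":[0.019,0.0051,0],"roll":0,"jaw":1},{"xyz":[0.0269,0.0111,0],"roll":0,"jaw":1},{"xyz":[0.0329,0.019,0],"roll":0,"jaw":1},{"xyz":[0.0367,0.0282,0],"roll":0,"jaw":1},{"xyz":[0.038,0.038,0],"roll":0,"jaw":1},{"xyz":[0.0367,0.0478,0],"roll":0,"jaw":1},{"xyz":[0.0329,0.057,0],"roll":0,"jaw":1}]'
```

```text
time_s: 9.2
ee_pos: [579.0, -11.3, 86.5]
ee_rot: [-179.8, -0.0, 89.1]
force: [0.8, -0.5, 0.9]
gripper_width: 0.3
time_s: 10.2
ee_pos: [638.9, 20.5, 87.9]
ee_rot: [180.0, -0.0, 89.1]
force: [-0.1, 0.5, -0.5]
gripper_width: 0.7
```

```bash
python3 -m pendant '[{"xyz":[0,0,-0.025],"roll":0,"jaw":1},{"xyz":[0,0,-0.053],"roll":0,"jaw":1},{"xyz":[-0.005,-0.019,-0.053],"roll":0,"jaw":1},{"xyz":[-0.03,-0.019,-0.053],"roll":0,"jaw":1},{"xyz":[-0.05,-0.019,-0.053],"roll":0,"jaw":1},{"xyz":[-0.0709,-0.019,-0.053],"roll":0,"jaw":1},{"xyz":[-0.0709,-0.019,-0.053],"roll":0,"jaw":1},{"xyz":[-0.0709,-0.019,-0.053],"roll":0,"jaw":1}]'
python3 - <<'E'
from h import *
import cv2
print(env.state()["ee_pos"]); im,d=env.grab_frame("scene"); cv2.imwrite("pics/s3.png",cv2.resize(im[180:330,160:340],None,fx=4,fy=4,interpolation=cv2.INTER_CUBIC))
E
```

```text
time_s: 11.2
ee_pos: [618.0, -49.8, 140.8]
ee_rot: [-180.0, -0.0, 89.1]
force: [-0.0, 0.4, 0.2]
gripper_width: 0.4
[617.98455412 -49.78743245 140.76709762]
```

View pics/s3.png

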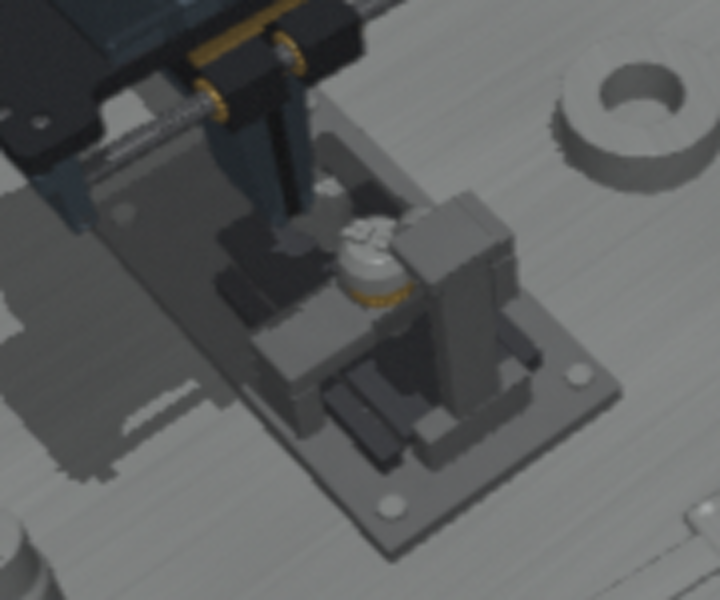

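The view shows wing a swung to the near side at (320,210) and wing b behind the lip, as predicted. Stroke 2 runs from the right flank via the near side to the left flank.

```bash
python3 -m pendant '[{"xyz":[0,0,0.02],"roll":0,"jaw":1},{"xyz":[0,0,0.04],"roll":0,"jaw":1},{"xyz":[0,0,0.053],"roll":0,"jaw":1},{"xyz":[0.0013,-0.0098,0.053],"roll":0,"jaw":1},{"xyz":[0.0051,-0.019,0.053],"roll":0,"jaw":1},{"xyz":[0.0111,-0.0269,0.053],"roll":0,"jaw":1},{"xyz":[0.019,-0.0329,0.053],"roll":0,"jaw":1},{"xyz":[0.0282,-0.0367,0.053],"roll":0,"jaw":1}]'
python3 -m pendant '[{"xyz":[0.0098,-0.0013,0],"roll":0,"jaw":1},{"xyz":[0.0196,0,0],"roll":0,"jaw":1},{"xyz":[0.0288,0.0038,0],"roll":0,"jaw":1},{"xyz":[0.0367,0.0098,0],"roll":0,"jaw":1},{"xyz":[0.0427,0.0177,0],"roll":0,"jaw":1},{"xyz":[0.0465,0.0269,0],"roll":0,"jaw":1},{"xyz":[0.0478,0.0367,0],"roll":0,"jaw":1},{"xyz":[0.0465,0.0465,0],"roll":0,"jaw":1}]'
python3 -m pendant '[{"xyz":[-0.0038,0.0092,0],"roll":0,"jaw":1},{"xyz":[-0.0038,0.0092,0],"roll":0,"jaw":1},{"xyz":[-0.0038,0.0092,-0.025],"roll":0,"jaw":1},{"xyz":[-0.0038,0.0092,-0.053],"roll":0,"jaw":1},{"xyz":[-0.009,-0.0098,-0.053],"roll":0,"jaw":1},{"xyz":[-0.03,-0.0098,-0.053],"roll":0,"jaw":1},{"xyz":[-0.055,-0.0098,-0.053],"roll":0,"jaw":1},{"xyz":[-0.0747,-0.0098,-0.053],"roll":0,"jaw":1}]'
python3 - <<'E'
from h import *
import cv2
im,d=env.grab_frame("scene"); cv2.imwrite("pics/s4.png",cv2.resize(im[180:330,160:340],None,fx=4,fy=4,interpolation=cv2.INTER_CUBIC))
E
```

```text
time_s: 12.25
ee_pos: [581.8, -20.8, 88.5]
ee_rot: [179.9, 0.0, 89.1]
force: [0.4, -1.3, 0.1]
gripper_width: 0.3
time_s: 13.25
ee_pos: [629.8, 24.8, 87.9]
ee_rot: [180.0, -0.0, 89.1]
force: [-1.3, 0.1, -0.0]
gripper_width: 0.8
time_s: 14.25
ee_pos: [618.1, -51.9, 140.7]
ee_rot: [180.0, 0.0, 89.0]
force: [-0.1, 0.0, 0.9]
gripper_width: 0.4
```

View pics/s4.png

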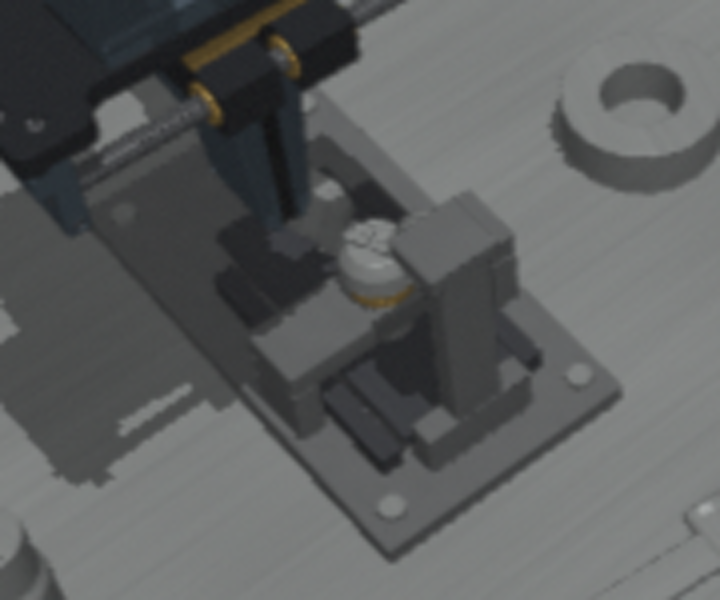

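Wing b is now in the same near-side place and the hub sits slightly lower, so that was half a turn (about 5.8 rad). Stroke 3 is the same.

```bash
python3 -m pendant '[{"xyz":[0,0,0.02],"roll":0,"jaw":1},{"xyz":[0,0,0.04],"roll":0,"jaw":1},{"xyz":[0,0,0.053],"roll":0,"jaw":1},{"xyz":[0.0013,-0.0098,0.053],"roll":0,"jaw":1},{"xyz":[0.0051,-0.019,0.053],"roll":0,"jaw":1},{"xyz":[0.0111,-0.0269,0.053],"roll":0,"jaw":1},{"xyz":[0.019,-0.0329,0.053],"roll":0,"jaw":1},{"xyz":[0.0282,-0.0367,0.053],"roll":0,"jaw":1}]'
python3 -m pendant '[{"xyz":[0.0098,-0.0013,0],"roll":0,"jaw":1},{"xyz":[0.0196,0,0],"roll":0,"jaw":1},{"xyz":[0.0288,0.0038,0],"roll":0,"jaw":1},{"xyz":[0.0367,0.0098,0],"roll":0,"jaw":1},{"xyz":[0.0427,0.0177,0],"roll":0,"jaw":1},{"xyz":[0.0465,0.0269,0],"roll":0,"jaw":1},{"xyz":[0.0478,0.0367,0],"roll":0,"jaw":1},{"xyz":[0.0465,0.0465,0],"roll":0,"jaw":1}]'
python3 -m pendant '[{"xyz":[-0.0038,0.0092,0],"roll":0,"jaw":1},{"xyz":[-0.0038,0.0092,0],"roll":0,"jaw":1},{"xyz":[-0.0038,0.0092,-0.025],"roll":0,"jaw":1},{"xyz":[-0.0038,0.0092,-0.053],"roll":0,"jaw":1},{"xyz":[-0.009,-0.0098,-0.053],"roll":0,"jaw":1},{"xyz":[-0.03,-0.0098,-0.053],"roll":0,"jaw":1},{"xyz":[-0.055,-0.0098,-0.053],"roll":0,"jaw":1},{"xyz":[-0.0747,-0.0098,-0.053],"roll":0,"jaw":1}]'
```

```text
time_s: 15.3
ee_pos: [581.8, -20.8, 88.5]
ee_rot: [179.9, 0.0, 89.1]
force: [1.2, -2.5, -0.8]
gripper_width: 0.4
time_s: 16.3
ee_pos: [629.8, 24.7, 87.9]
ee_rot: [180.0, -0.0, 89.1]
force: [-2.0, 0.7, 0.5]
gripper_width: 0.5
time_s: 17.3
ee_pos: [618.1, -51.8, 140.7]
ee_rot: [180.0, 0.0, 89.0]
force: [0.1, -0.5, -0.3]
gripper_width: 0.7
```

Stroke 4: go to the near side, then ease slowly until the screw stops.

```bash
python3 -m pendant '[{"xyz":[0,0,0.02],"roll":0,"jaw":1},{"xyz":[0,0,0.04],"roll":0,"jaw":1},{"xyz":[0,0,0.054],"roll":0,"jaw":1},{"xyz":[0.0013,-0.0098,0.054],"roll":0,"jaw":1},{"xyz":[0.0051,-0.019,0.054],"roll":0,"jaw":1},{"xyz":[0.0111,-0.0269,0.054],"roll":0,"jaw":1},{"xyz":[0.019,-0.0329,0.054],"roll":0,"jaw":1},{"xyz":[0.0282,-0.0367,0.054],"roll":0,"jaw":1}]'
python3 -m pendant '[{"xyz":[0.0012,0,0],"roll":0,"jaw":1},{"xyz":[0.0024,0,0],"roll":0,"jaw":1},{"xyz":[0.0036,0,0],"roll":0,"jaw":1},{"xyz":[0.0048,-0.001,0],"roll":0,"jaw":1},{"xyz":[0.006,-0.001,0],"roll":0,"jaw":1},{"xyz":[0.0072,-0.001,0],"roll":0,"jaw":1},{"xyz":[0.0084,-0.001,0],"roll":0,"jaw":1},{"xyz":[0.0096,-0.001,0],"roll":0,"jaw":1}]'
```

```text
time_s: 18.3
ee_pos: [581.8, -20.8, 87.5]
ee_rot: [179.9, 0.0, 89.1]
force: [1.0, -1.9, 0.0]
gripper_width: 0.6
time_s: 19.3
ee_pos: [580.8, -11.7, 86.9]
ee_rot: [-180.0, 0.0, 89.1]
force: [0.2, -3.0, 0.2]
gripper_width: 0.7
```

```bash
python3 -m pendant '[{"xyz":[0.0012,0,0],"roll":0,"jaw":1},{"xyz":[0.0024,0,0],"roll":0,"jaw":1},{"xyz":[0.0036,0,0],"roll":0,"jaw":1},{"xyz":[0.0048,0,0],"roll":0,"jaw":1},{"xyz":[0.006,0.001,0],"roll":0,"jaw":1},{"xyz":[0.0072,0.001,0],"roll":0,"jaw":1},{"xyz":[0.0084,0.001,0],"roll":0,"jaw":1},{"xyz":[0.0096,0.002,0],"roll":0,"jaw":1}]'
```

```text
time_s: 20.3
ee_pos: [581.5, -9.2, 86.8]
ee_rot: [-179.8, 0.7, 89.2]
force: [-3.8, -25.5, 1.5]
gripper_width: 0.4
```

The finger stalled at jig y≈2 with 25 N, where the stop was predicted. Now I back off, lift and retract to look.

```bash
python3 -m pendant '[{"xyz":[-0.01,-0.002,0],"roll":0,"jaw":1},{"xyz":[-0.02,-0.004,0],"roll":0,"jaw":1},{"xyz":[-0.02,-0.004,-0.03],"roll":0,"jaw":1},{"xyz":[-0.02,-0.004,-0.06],"roll":0,"jaw":1},{"xyz":[-0.02,-0.04,-0.08],"roll":0,"jaw":1},{"xyz":[-0.02,-0.09,-0.1],"roll":0,"jaw":1},{"xyz":[-0.02,-0.14,-0.12],"roll":0,"jaw":1},{"xyz":[-0.02,-0.19,-0.12],"roll":0,"jaw":1}]'
python3 - <<'E'
from h import *
import cv2
a,_=env.grab_frame("scene"); b,_=env.grab_frame("top"); print(env.state()["time_s"])
f=lambda c:cv2.resize(c,(400,int(c.shape[0]*400/c.shape[1])),interpolation=cv2.INTER_CUBIC)
A,B=f(a[180:330,160:340]),f(b[215:360,300:395])
h=max(len(A),len(B)); cv2.imwrite("pics/e.png",np.hstack([np.vstack([x,np.zeros((h-len(x),400,3),np.uint8)]) for x in(A,B)])[:600])
E
```

```text
time_s: 21.3
ee_pos: [392.1, -18.3, 208.3]
ee_rot: [179.8, -0.1, 89.1]
force: [0.4, -0.3, 0.3]
gripper_width: 0.5
21.4
```

View pics/e.png

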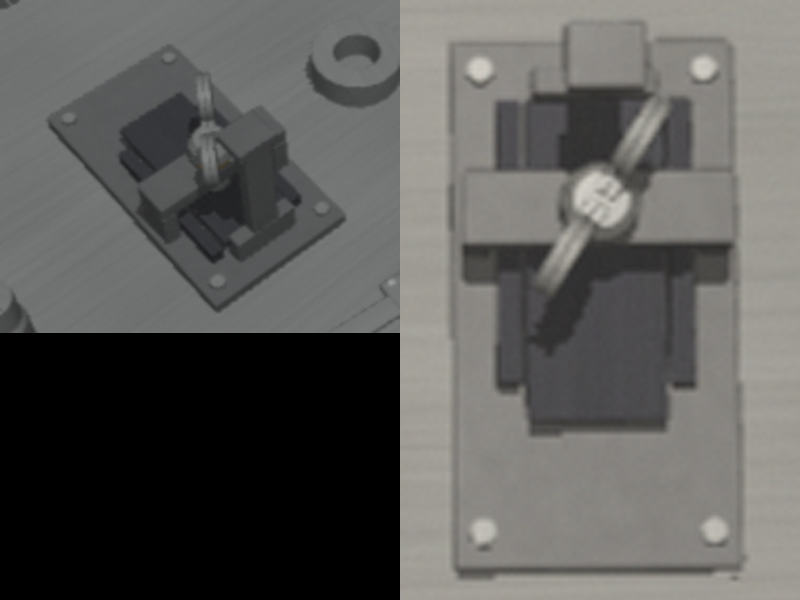

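Run:
```python
from h import *
s=95/400; q=np.array([(543-400,287),(660-400,103),(530-400,420),(666-400,418)])*s+[299.6,214.6]
P=bp("top",q,[87,87,28,28]); d=P[0]-P[1]; print(P, np.degrees(np.arctan2(d[1],d[0]))+0.9, "tight: 147.0")
print("pad near jig x",P[2:,0].mean()-618.7)
```

```text
[[584.76972587  11.19062441  87.        ]
 [653.99204277 -35.24055431  87.        ]
 [537.92290364  16.05031845  28.        ]
 [537.53241229 -37.79085995  28.        ]] 147.04809004325978 tight: 147.0
pad near jig x -80.97234203336598
```

The wing measures 147.0° (147.0° means tight), and the pad's near end is at jig x -81 (home is -82, within measuring error). I'm handing it in.

```bash
python3 -c "
from workcell import env
print(env.job_done()); print(env.state()['time_s'])"
```

```text
the job is handed in; nothing more can be done
None
the job is handed in; nothing more can be done
```

I pushed the pad home with the shut fingertips and tightened the wing screw to its stop with four clockwise strokes. The robot was then withdrawn about 190 mm towards its base, and I handed the job in at about 21 s of the 72 s allowed. No verdict was reported.

- **Pad:** it stopped hard against the back stop, with the force rising to 15 N and no further movement. In the last top view its near end is at jig x -81 mm. Home is -82 mm, and the 1 mm difference is within the camera error.
- **Wing screw:** the last stroke stalled at about 25 N where the stop was predicted. The wing then measured 147.0° in the top view, which is the tight angle (10.0 rad). Half a turn less would look the same; the stroke count and the hard stall rule it out.
- **Bystanders:** I kept away from the socket, bearing and spanner and felt no unexpected contact. I did not measure their positions again at the end.
- **Checks:** none failed or disagreed.

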